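Nip a freshly glued notepad in the lever press

TASK

Stand the glue bottle that was left on the press bed back upright in the empty half of its grey tray. Then lay the pink notepad flat on the press bed, black glued edge first, pushed square against the steel back stop and centred under the red foot, and nip it: squeeze the red release button in the grip, swing the lever all the way down to its stop and let go so that it latches in the lowest notch. Leave everything else on the table where it is.

Things in the scene. Friction and masses are not known exactly. Their poses are not given: they have to be found in the camera images.
- press: fixed grey C-frame lever press. Origin: centre of its underside; x points away from the operator into the throat, y to the left, z up. Base 240 x 170 mm (x, y), steel bed at z = 30 mm, open above for x < 0. Head over the bed at x > 3, |y| < 45, z 107 to 185; column x > 55; rack bar up to z = 250 at (22, 0). Black lines on the bed at y = +-34 mm
- press_stop (a point): middle of the front face of the press's steel back stop (a plate 100 mm wide in y, 32 mm high), at the level of the bed surface: (45, 0, 30) mm in the press frame; same axes as the press
- press_foot: red presser foot with rubber face, 40 (x) x 110 (y) x 14 mm, sprung, carried by the rack; origin: centre of its underside, which is 43 mm above the bed when the lever is up; the rack lowers it 19 mm per rad of lever. Above the press x range 2 to 42 mm
- press_lever (a joint): lever angle, rad. 0: upright (open), latched; grows as it swings down towards the operator (press -x) to its stop at 1.2, where the pin drops into the lowest notch. Hinge along press y through (53, -85, 145) mm of the press frame. Locked while the button is out; a notch at 0.6 also catches it if let go there. Takes 4 to 8 N at the grip
- press_button (a joint): red oblong push button in the lever's grip, metres pressed: 0 out, 0.007 fully in (the pin is clear of the notch from 0.0055 on). Spring 4.5 N at rest to 11 N fully in. It springs out fully only when the pin sits in a notch
- press_grip (a point): centre of the black grip at the button, 160 mm from the hinge, moving with the lever: z along the lever to the tip (25 mm on), y along press y, x away from the operator when upright. Grip 26 mm thick (y), 30 mm (x). The button, 36 mm long, 20 mm wide, stands 8 mm proud of the outer (-y) side: 34 mm over both, 27 mm pressed. Pinching along y presses it
- pink_pad_mid (a point): centre of the notepad with the PINK cover: rigid glued block 140 (x) x 60 (y) x 25 (z) mm, 0.12 to 0.24 kg, lying flat; x points to its black-taped glued edge (the head), z up
- pink_pad_head (a point): middle of the head face of the pink pad, 70 mm from its centre along its x
- glue_bottle_mid (a point): centre of the white glue bottle with orange cap, half-way up: 126 mm tall, body 50 mm diameter up to 68 mm; cap 30 mm diameter from 84 to 118 mm above its foot (21 to 55 mm above this point), short nozzle on top; 0.11 to 0.22 kg; z up. Stands on the press bed
- glue_tray: fixed grey open tray 110 (x) x 180 (y) x 30 mm high, walls 4 mm, floor 4 mm, divided across the middle into two halves along y; origin: centre of its underside. The +y half (centre at y = +45 mm) is empty and is the bottle's place, the -y half holds the brush jar
- tray_spot (a point): centre of the floor of the tray's empty half (free floor 102 x 84 mm), 4 mm above the table
- brush_jar: bystander: green glass jar 64 mm diameter with brushes, 122 mm tall, in the other half of the tray; origin: centre of its underside
- blue_pad_mid (a point): bystander: a notepad of the same size with a BLUE cover, origin at its centre
- tape_roll: bystander: roll of brown tape lying flat, 100 mm diameter, 36 mm high; origin: centre of its underside
- ink_tin: bystander: green ink tin 92 mm diameter, 62 mm high; origin: centre of its underside
- brayer: bystander: hand roller 180 mm long, 114 mm wide at the roller, 40 mm high; origin under its neck
- mug: bystander: blue mug 82 mm diameter, 92 mm tall; origin: centre of its underside
- stamp: bystander: self-inking stamp, grey with yellow top, 36 x 52 mm, standing 80 mm tall between the pads and the press; origin: centre of its underside
- black_bottle: bystander: black bottle 42 mm diameter, 150 mm tall, behind the pads; origin: centre of its underside
There are look-alikes about, which are no part of the job. Leave any turquoise look-alike of the part that bears pink_pad_mid alone. Leave any orange look-alike of the glue_tray alone.

How it is judged:
On the way, in this order (a step that is already met when the one before it is completed fails the run):
1. the glue bottle stands upright in the empty half of its tray, let go (angle between glue_bottle_mid's own z axis and vertical below 0.1 rad and x of glue_bottle_mid in the frame of tray_spot between -0.04 and 0.04 m and y of glue_bottle_mid in the frame of tray_spot between -0.04 and 0.04 m and z of glue_bottle_mid in the frame of tray_spot below 0.067 m and contact force between the fingers and glue_bottle below 0.2 N), for 0.2 s.
2. the pink pad lies flat on the bed, head against the back stop, square and centred, let go (x of pink_pad_head in the frame of press_stop above -0.005 m and y of pink_pad_head in the frame of press_stop between -0.015 and 0.015 m and z of pink_pad_head in the frame of press_stop below 0.016 m and angle between pink_pad_mid's own z axis and vertical below 0.05 rad and angle between the x axis of pink_pad_mid and the x axis of press, either way round below 0.08 rad and contact force between the fingers and pink_pad below 0.2 N), for 0.2 s.
3. the lever is swinging down with its button pressed (value of joint press_lever between 0.15 and 1.15 rad and value of joint press_button above 0.005 m), for 0.1 s.
At the end, for the whole second after the job is handed in: Lever over 1.17 rad, button sprung out (under 1.5 mm), foot bearing on the pink pad with over 6 N; pad flat on the bed, head within 5 mm of the stop, within 15 mm of the middle, square to 0.08 rad; bottle upright (0.1 rad), at rest on the floor of the tray's empty half, within 40 mm of its middle (angle between glue_bottle_mid's own z axis and vertical below 0.1 rad and x of glue_bottle_mid in the frame of tray_spot between -0.04 and 0.04 m and y of glue_bottle_mid in the frame of tray_spot between -0.04 and 0.04 m and z of glue_bottle_mid in the frame of tray_spot below 0.067 m and x of pink_pad_head in the frame of press_stop above -0.005 m and y of pink_pad_head in the frame of press_stop between -0.015 and 0.015 m and z of pink_pad_head in the frame of press_stop below 0.016 m and angle between pink_pad_mid's own z axis and vertical below 0.05 rad and angle between the x axis of pink_pad_mid and the x axis of press, either way round below 0.08 rad and value of joint press_lever above 1.17 rad and value of joint press_button below 0.0015 m and contact force between press_foot and pink_pad above 6 N and linear speed of glue_bottle below 0.02 m/s); the robot touches nothing.
It fails at once if the glue bottle is tipped over (more than 0.5 rad) (angle between glue_bottle_mid's own z axis and vertical above 0.5 rad).
It fails at once if a bystander is moved by more than 25 mm (distance of any of blue_pad_mid, brush_jar, tape_roll, ink_tin, brayer, mug, stamp, black_bottle from where it was at the start of the episode above 0.025 m).
It also fails if it takes over 66 s, if anything falls off the work surface, if the arm or the gripper's body presses on something with over 40 N, if the wrist force passes 120 N, or if a joint passes its speed limit or range.

ROBOT

A 6-joint arm with a two-finger parallel gripper is mounted at the origin on the work surface. World frame = base frame: x ahead of the robot, y to its left, z up, the work surface at z = 0. Lengths are in m, angles in rad, forces in N, time in s.
With the tool pointing down it reaches from about 0.425 to 0.925 m from the base axis. Payload 12.5 kg.
Tool frame: the origin (TCP) lies midway between the tips of the shut fingers; the grasp point (between the pads) lies 19 mm behind it; x points along the fingers, y is the direction in which the jaws open and shut, and the axes are right-handed (so a half turn about x gives the same grasp; the last joint's range is limited). The gripper opens to 85 mm and grips with 20 to 120 N. Pads are 22 mm wide; open, the fingers measure 114 mm over their backs; the gripper's body (76 mm by 85 mm) begins 54 mm behind the grasp point. The pads swing forward as they close: fully open they stand 13 mm farther back than shut.
Start: joints at [1.011, 0.491, 1.559, -0, 1.092, -0.106], TCP at [0.274, 0.562, 0.231] pointing down, gripper open.
Joint ranges: [-3.1, 3.1], [-0.84, 2.19], [0.05, 2.79], [-1.13, 4.28], [0.06, 2.93], [-2.69, 2.69]. Speed limits (rad/s): [2.22, 2.22, 2.79, 3.14, 3.14, 3.14].

INTERFACE

Orientations are given as a unit quaternion [x, y, z, w].
In Python, from station import readout, camera, ticket, spotter gives the robot as it stands.
- The arm moves only by the tool apply_moves, never from a script. Its argument "motion" is a list of rows, each a list of 4 numbers: the shift along the world's x, y, z as a fraction of full scale, then the turn about the world's z as a fraction of full scale. In form: [[x, y, z, yaw], ...]. A call has 1 to 20 rows; each row is the pose to reach, as a shift and turn from the pose measured when the call began, turning the shorter way round; what a row does not reach only later rows make up. Full scale, the value 1, is 15 cm for a shift and 180 degrees for a turn. A row lasts 1/12 s, in which the tool goes at most 41.7 mm and 7.16 degrees, less where a joint would pass 70% of its speed; a pose out of reach is approached as far as the arm can. A call with a number of a shift or a turn outside -1 to 1 is refused whole. A call with a gripper value outside its range is refused whole. "jaw" is the opening, from 0 (shut) to 1 (fully open), set as the call begins (left out, the last holds). The fingers move at their own pace and stop on an object; "force" is the grip in N (left out, the last holds). Time passes only in rows, so rows that repeat a pose let the fingers close. It gives the time, the measured TCP pose, the force and the opening at its end, in the units of the state.
- readout.sense(): the state, without advancing time (a new reading comes with each control period).
- camera(name): name is "scene" or "top" or "wrist"; returns a dict with "color" (420x560x3 uint8, red, green, blue), "fx", "fy", "cx", "cy" (pixels), "extrinsics" (4x4, takes a point from world to camera coordinates). Camera axes: x right, y down, z forward; pixel columns grow to the right and rows downward; lengths in m; the calibration is good to about 2 mm. A picture is of the moment at which its call begins. There is no depth.
- ticket.job_done(): hands the job in, once; it reports no verdict.
Trained networks look in the newest picture that a camera, given by its name, has taken for a name from the list of things; names that differ only in an ending like _2 or _b are one class to them, and where a whole thing is asked for, a point or a joint stands for the part that bears it (a point fixed in the world has none). Each returns a list of dicts, best first, with "conf" (0 to 1); they miss things now and then, are a little off and sometimes report something else, mostly with a low value. They report only what shows in the picture. A call takes as long as a camera call. They do not tell look-alikes from the thing itself.
- spotter.look_for(camera, label): "rect" ([left, top, right, bottom] in pixels, round what is visible of it).
- spotter.place_of(camera, label): "uv" ([column, row] in pixels: a listed point, or the origin of a listed thing).
The state is a dict: "clock": time; "qpos": joint angles; "joint_velocities": joint speeds; "tau": joint torques, N m; "position": TCP position; "tcp_rot": TCP orientation; "wrist_force": force on the tool from outside, world axes, zero at the start; "torque": the same for the moment, N m; "gripper_width": finger opening in m.
Only numpy, scipy, OpenCV 4.12 (cv2) and the standard library are available. Lean on these libraries where they do the work, as an engineer would, in place of code of your own. Each camera call takes 0.05 s, during which the arm holds its last target.

## Working session

There is one attempt and no reset: what is moved stays moved. The work goes in short steps, Python scripts to look and compute and a tool call to move; the robot and the scene stay as the last step left them, time stands still between calls to the robot, and variables do not carry over. Pictures are saved under pics/ and viewed, and the job is handed in when it is done.

Besides the shell and the picture viewer there is one more tool, called by a JSON object that holds its "api" and its "payload", one argument or row to a line. apply_moves: Moves the arm, as the interface text tells. Shift numbers are shares of 15 cm and turn numbers shares of 180 degrees, none past 1 either way. Its arguments: {"type":"object","properties":{"motion":{"type":"array"},"jaw":{"type":"number"},"force":{"type":"number"}},"required":["motion"]}

```bash
ls; mkdir -p pics; cat > h.py <<'E'
import numpy as np, cv2
from station import readout, camera, ticket, spotter
def ray(c,uv):
    E=np.array(c["extrinsics"]);R=E[:3,:3];t=E[:3,3]
    d=R.T@np.array([(uv[0]-c["cx"])/c["fx"],(uv[1]-c["cy"])/c["fy"],1.]);return -R.T@t,d
def onz(c,uv,z):
    o,d=ray(c,uv);return o+d*(z-o[2])/d[2]
def tri(c1,u1,c2,u2):
    A=[];b=[];
    o1,d1=ray(c1,u1);o2,d2=ray(c2,u2)
    s=np.linalg.lstsq(np.c_[d1,-d2],o2-o1,rcond=None)[0]
    p,q=o1+s[0]*d1,o2+s[1]*d2
    return (p+q)/2,np.linalg.norm(p-q)
def proj(c,p):
    E=np.array(c["extrinsics"]);q=E[:3,:3]@np.array(p)+E[:3,3]
    return np.array([c["fx"]*q[0]/q[2]+c["cx"],c["fy"]*q[1]/q[2]+c["cy"]])
def save(c,n):cv2.imwrite("pics/"+n,c["color"][:,:,::-1])
E
python3 - <<'E'
from h import *
np.set_printoptions(precision=3,suppress=True)
cs={n:camera(n) for n in("scene","top","wrist")}
for n in cs: save(cs[n],n+"0.png")
for l in ["press","press_stop","press_grip","press_foot","pink_pad_mid","pink_pad_head","glue_bottle_mid","tray_spot","glue_tray","stamp","black_bottle","blue_pad_mid","brush_jar"]:
    for n in("scene","top"):
        print(l,n,[(np.round(r["uv"]),round(r["conf"],2)) for r in spotter.place_of(n,l)])
print(readout.sense())
for n in ("scene","top"):
  o,d=ray(cs[n],(280,210));print(n,o,d,cs[n]["fx"])
E
```

```text
pics
press scene [(array([259., 260.]), 0.91)]
press top [(array([282., 191.]), 0.69)]
press_stop scene [(array([252., 266.]), 0.84), (array([278., 236.]), 0.29)]
press_stop top [(array([279., 180.]), 0.84)]
press_grip scene [(array([228., 199.]), 0.84)]
press_grip top [(array([309., 170.]), 0.46)]
press_foot scene [(array([263., 264.]), 0.68), (array([257., 258.]), 0.56)]
press_foot top [(array([282., 183.]), 0.44)]
pink_pad_mid scene [(array([389., 263.]), 0.75), (array([340., 293.]), 0.59)]
pink_pad_mid top [(array([207., 199.]), 0.76), (array([185., 252.]), 0.58), (array([362., 174.]), 0.42)]
pink_pad_head scene [(array([334., 309.]), 0.79), (array([409., 270.]), 0.78)]
pink_pad_head top [(array([168., 247.]), 0.82), (array([205., 183.]), 0.75), (array([284., 181.]), 0.58)]
glue_bottle_mid scene [(array([276., 237.]), 0.59)]
glue_bottle_mid top [(array([356., 226.]), 0.7), (array([281., 205.]), 0.67)]
tray_spot scene [(array([232., 211.]), 0.7), (array([213., 169.]), 0.69), (array([249., 267.]), 0.43), (array([230., 196.]), 0.3)]
tray_spot top [(array([392., 256.]), 0.81), (array
[... 421 characters left out ...]
]
blue_pad_mid top []
brush_jar scene [(array([357., 351.]), 0.52), (array([331., 309.]), 0.39)]
brush_jar top []
{'clock': 1.45, 'qpos': array([ 1.011,  0.491,  1.559, -0.   ,  1.092, -0.106]), 'joint_velocities': array([ 0.   ,  0.   , -0.   , -0.001, -0.001,  0.   ]), 'tau': array([ -0.   , -61.827, -26.184,  -0.   ,   0.   ,  -0.   ]), 'position': array([0.274, 0.562, 0.231]), 'tcp_rot': array([ 0.159,  0.689, -0.159,  0.689]), 'wrist_force': array([-0.599,  0.728,  0.72 ]), 'torque': array([-0.01 , -0.015, -0.051]), 'gripper_width': 0.08538147731454468}
scene [1.27  0.468 1.249] [-0.562 -0.367 -0.742] 438.83878190233037
top [ 0.367 -0.086  1.826] [ 0.068  0.01  -0.998] 457.0662703379249
```

```bash
python3 -c "
import cv2
for n in('scene','top'):
    i=cv2.imread('pics/%s0.png'%n); cv2.imwrite('pics/%s0b.png'%n,cv2.resize(i[110:390,100:473] if n=='scene' else i[100:340,120:440],(800,600),interpolation=cv2.INTER_CUBIC))"
```

```text
(no output)
```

View pics/scene0.png

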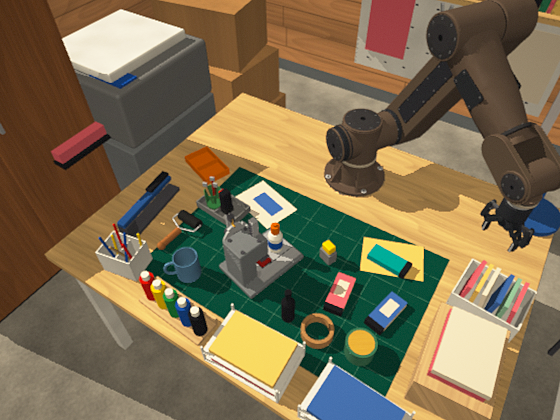

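View pics/top0.png

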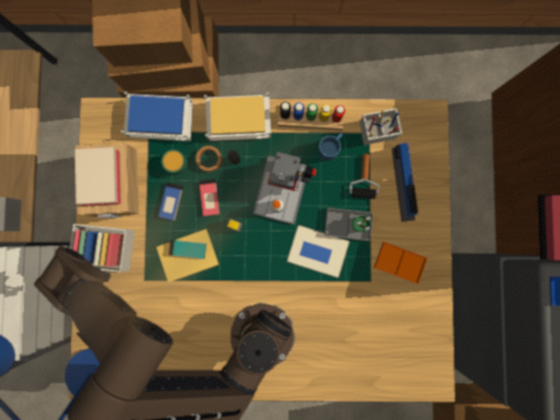

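View pics/wrist0.png

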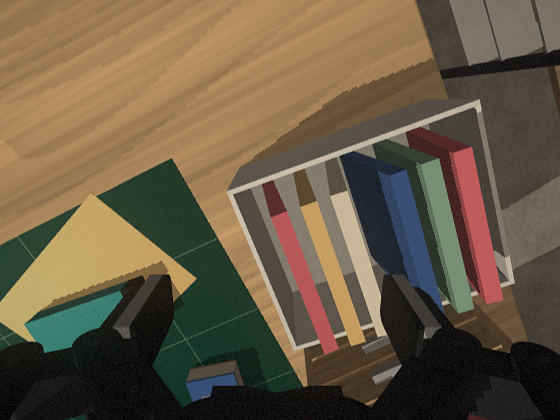

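```bash
ls pics
```

```text
scene0.png
scene0b.png
top0.png
top0b.png
wrist0.png
```

View pics/scene0b.png

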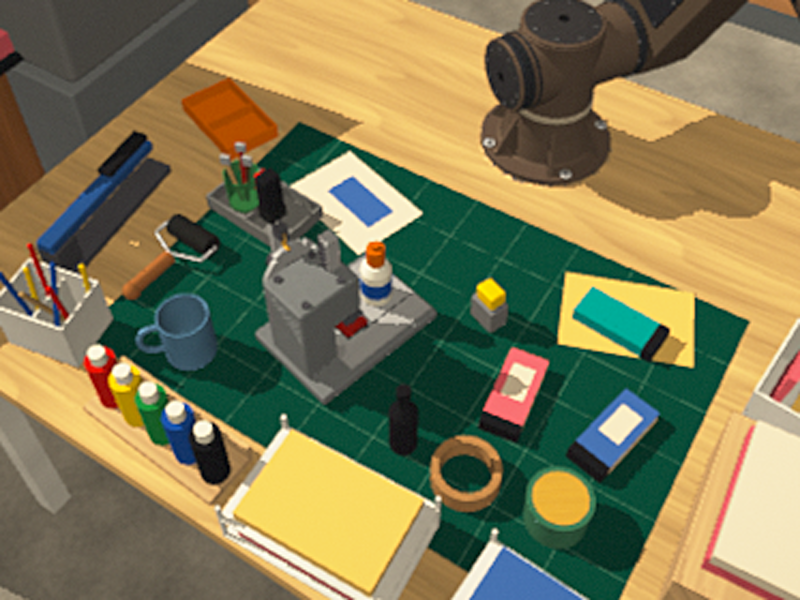

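View pics/top0b.png

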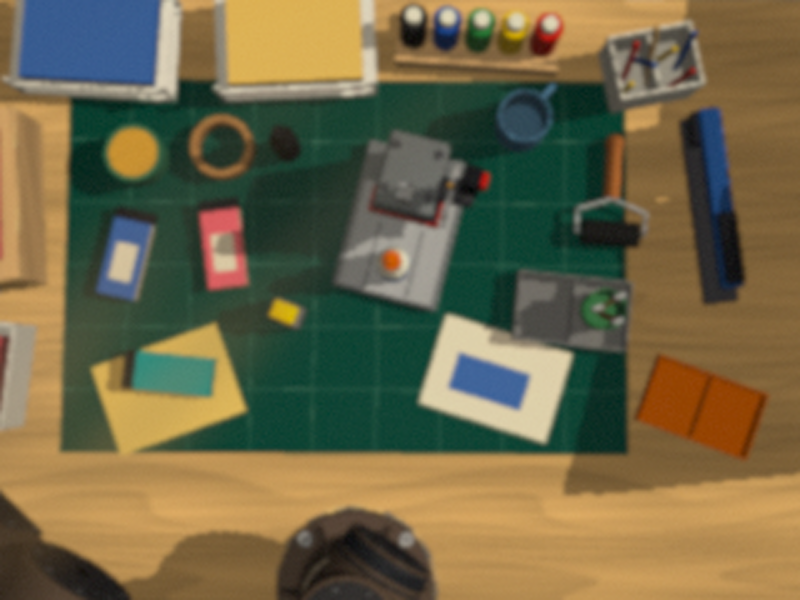

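```bash
cat > cal.py <<'E'
from h import *
import pickle
E
python3 - <<'E'
from h import *
import pickle
np.set_printoptions(precision=3,suppress=True)
a,t=camera("scene"),camera("top")
pickle.dump((a,t),open("cams.pkl","wb"))
for n,u,v in [("bottle",(276,237),(281,205)),("stop",(252,266),(279,180)),("press",(259,260),(282,191)),("grip",(228,199),(309,170)),("stamp",(331,260),(236,226)),("black",(288,315),(234,159)),("spot",(232,211),(337,224)),("tray",(223,206),(346,226)),("padmid",(340,293),(207,199)),("padhead",(334,309),(205,183))]:
    p,e=tri(a,u,t,v);print(n,p,e)
# top zoom coords -> z
z=lambda x,y:(120+x*.4,100+y*.4)
print("bedcorners L->",[onz(t,z(*q),.03)[:2] for q in [(335,285),(436,308),(372,142)]])
print("padcorners",[onz(t,z(*q),.025)[:2] for q in [(198,207),(243,204),(249,287),(207,291)]])
print("tray corners",[onz(t,z(*q),.03)[:2] for q in [(518,270),(631,283),(626,352),(513,340)]])
print("teal",[onz(t,z(*q),.025)[:2] for q in [(112,350),(215,397)]])
E
```

```text
bottle [ 0.501 -0.064  0.08 ] 0.01950917788457546
stop [ 0.612 -0.069  0.038] 0.013070490526958255
press [ 0.568 -0.077  0.015] 0.0040928340866051
grip [ 0.602 -0.162  0.303] 0.01452657304194995
stamp [ 0.424  0.116 -0.011] 0.01627473966437039
black [0.695 0.117 0.017] 0.0005305979220400632
spot [ 0.437 -0.294  0.015] 3.569454874406634e-05
tray [ 0.432 -0.334  0.015] 0.010459439818737275
padmid [0.535 0.22  0.015] 0.007208388627599302
padhead [0.598 0.23  0.017] 0.004587457941904595
bedcorners L-> [array([0.474, 0.034]), array([ 0.438, -0.125]), array([ 0.702, -0.022])]
padcorners [array([0.597, 0.253]), array([0.602, 0.182]), array([0.47, 0.17]), array([0.463, 0.237])]
tray corners [array([ 0.499, -0.254]), array([ 0.479, -0.432]), array([ 0.371, -0.423]), array([ 0.389, -0.246])]
teal [array([0.37 , 0.384]), array([0.297, 0.221])]
```

```bash
python3 - <<'E'
from h import *
from scipy.spatial.transform import Rotation as R
s=readout.sense();M=R.from_quat(s["tcp_rot"]).as_matrix();print(M.round(3),np.degrees(np.arctan2(M[1,1],M[0,1])),s["clock"])
c=camera("wrist");E=np.array(c["extrinsics"]);Rt=E[:3,:3].T;print((-Rt@E[:3,3]).round(3),Rt.round(3), c["fx"])
E
```

```text
[[ 0.     0.438  0.899]
 [ 0.     0.899 -0.438]
 [-1.     0.     0.   ]] 63.999196854079464 1.55
[0.205 0.595 0.373] [[ 0.438  0.858  0.268]
 [ 0.899 -0.418 -0.131]
 [-0.001  0.298 -0.955]] 357.9699702969001
```

{"api": "apply_moves", "payload": {
  "motion": [
    [1,-1,0.6,0.072],
    [1,-1,0.6,0.072],
    [1,-1,0.6,0.072],
    [1,-1,0.6,0.072],
    [1,-1,0.6,0.072]
  ]
}}

```text
clock: 2.02
position: [0.4101, 0.4251, 0.3134]
tcp_rot: [0.08, 0.702, -0.08, 0.703]
wrist_force: [0.5, 0.0, 0.1]
gripper_width: 0.0855
```

{"api": "apply_moves", "payload": {
  "motion": [
    [0.2,-1,0,0],
    [0.2,-1,0,0],
    [0.2,-1,0,0],
    [0.2,-1,0,0]
  ]
}}

```text
clock: 2.35
position: [0.4402, 0.2723, 0.3135]
tcp_rot: [0.08, 0.702, -0.08, 0.703]
wrist_force: [0.7, 0.3, 0.8]
gripper_width: 0.0856
```

```bash
python3 - <<'E'
from h import *
import pickle
c=camera("wrist");save(c,"w1.png");pickle.dump(c,open("w1.pkl","wb"))
print(spotter.place_of("wrist","pink_pad_mid"),spotter.place_of("wrist","pink_pad_head"),spotter.place_of("wrist","stamp"))
E
```

```text
[{'uv': [279.3, 68.9], 'conf': 0.88}, {'uv': [248.7, 244.7], 'conf': 0.58}, {'uv': [363.6, 207.5], 'conf': 0.37}] [{'uv': [271.9, 289.4], 'conf': 0.87}, {'uv': [336.5, 59.6], 'conf': 0.65}] [{'uv': [152.4, 178.9], 'conf': 0.84}]
```

View pics/w1.png

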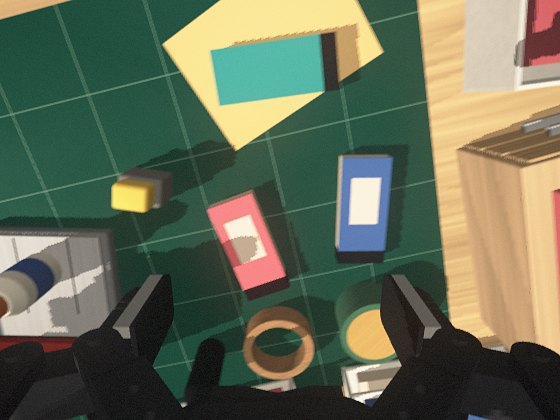

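{"api": "apply_moves", "payload": {
  "motion": [
    [0.1,-1,0,0],
    [0.1,-1,0,0],
    [0.1,-1,0,0],
    [0.1,-1,0,0]
  ]
}}

```text
clock: 2.88
position: [0.4553, 0.1234, 0.3136]
tcp_rot: [0.08, 0.702, -0.08, 0.703]
wrist_force: [0.2, -0.2, 1.1]
gripper_width: 0.0857
```

{"api": "apply_moves", "payload": {
  "motion": [
    [0,-1,0,0],
    [0,-1,0,0],
    [0,-1,0,0],
    [0,-1,0,0],
    [0,-1,0,0]
  ]
}}

```text
clock: 3.3
position: [0.4558, -0.0293, 0.3136]
tcp_rot: [0.081, 0.702, -0.081, 0.703]
wrist_force: [0.4, 0.6, -0.1]
gripper_width: 0.0856
```

```bash
python3 - <<'E'
from h import *
import pickle
c=camera("wrist");save(c,"w2.png");pickle.dump(c,open("w2.pkl","wb"))
for l in ["glue_bottle_mid","press_stop","press_grip","press_foot","tray_spot","stamp"]:
  print(l,spotter.place_of("wrist",l))
print(readout.sense()["position"])
E
```

```text
glue_bottle_mid []
press_stop [{'uv': [267.4, 289.8], 'conf': 0.72}]
press_grip []
press_foot [{'uv': [264.1, 291.8], 'conf': 0.75}]
tray_spot [{'uv': [75.9, 192.9], 'conf': 0.75}, {'uv': [266.5, 292.2], 'conf': 0.31}]
stamp []
[ 0.45540319 -0.02539926  0.31364346]
```

View pics/w2.png

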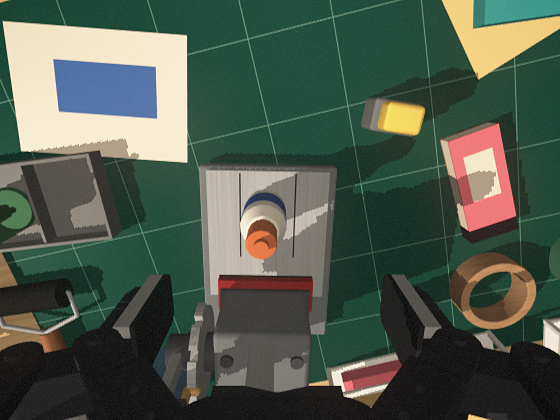

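```bash
python3 - <<'E'
from h import *
import pickle
from scipy.optimize import least_squares
np.set_printoptions(precision=4,suppress=True)
c=pickle.load(open("w2.pkl","rb"))
P=[((-.12,-.085,.03),(201,167)),((-.12,.085,.03),(336,167)),((.12,.085,.03),(325,334)),((.002,-.055,.087),(219,277)),((.002,.055,.087),(312,277))]
def T(p,q):
    a=p[2];C,S=np.cos(a),np.sin(a);return np.array([p[0]+C*q[0]-S*q[1],p[1]+S*q[0]+C*q[1],q[2]])
f=lambda p:np.concatenate([proj(c,T(p,q))-u for q,u in P])
r=least_squares(f,[.57,-.075,-.23],loss="soft_l1");print(r.x,f(r.x).reshape(-1,2))
print("lines",[proj(c,T(r.x,(-.12,y,.03))) for y in(-.034,.034)], "grip",T(r.x,(.053,-.085,.305)))
p=r.x;b=onz(c,(261,241),.03+.118)
d=b[:2]-p[:2];C,S=np.cos(p[2]),np.sin(p[2]);print("cap top",b,"in press",C*d[0]+S*d[1],-S*d[0]+C*d[1])
print("tray corners",[onz(c,u,.03)[:2] for u in [(99,151),(120,232)]], "div top",[onz(c,u,.03)[:2] for u in[(24,162),(44,241)]])
w=pickle.load(open("w1.pkl","rb"))
for cc,U in((w,[(208,207),(253,191),(289,284),(247,297)]),(c,[(442,140),(497,123),(518,216),(464,231)])):
  Q=np.array([onz(cc,u,.025)[:2] for u in U]);print(Q,"mid",Q.mean(0),"yaw",np.arctan2(*((Q[2]+Q[3]-Q[0]-Q[1])[::-1])))
E
```

```text
[ 0.5686 -0.07   -0.2493] [[-4.8734 -4.1747]
 [ 2.0395 -1.3955]
 [ 0.8731  1.6194]
 [-2.3268  0.6154]
 [ 0.5172  2.3333]]
lines [array([238.7618, 163.6603]), array([295.527 , 164.7719])] grip [ 0.599  -0.1655  0.305 ]
cap top [ 0.5009 -0.0549  0.148 ] in press -0.06932820711993236 -0.002074198893085478
tray corners [array([ 0.3916, -0.2307]), array([ 0.4941, -0.2429])] div top [array([ 0.3835, -0.323 ]), array([ 0.4835, -0.3421])]
[[0.4733 0.1759]
 [0.466  0.2361]
 [0.6021 0.2517]
 [0.6086 0.1916]] mid [0.5375 0.2138] yaw 0.1149062941675396
[[0.4722 0.1682]
 [0.4671 0.2328]
 [0.5896 0.2531]
 [0.5945 0.185 ]] mid [0.5308 0.2098] yaw 0.15020064758080517
```

{"api": "apply_moves", "payload": {
  "motion": [
    [0.304,-0.195,-0.2,0],
    [0.304,-0.195,-0.6,0],
    [0.304,-0.195,-0.8,0],
    [0.304,-0.195,-0.8,0]
  ]
}}

```text
clock: 3.98
position: [0.5002, -0.0538, 0.1894]
tcp_rot: [0.08, 0.704, -0.079, 0.701]
wrist_force: [0.6, -0.1, -0.7]
gripper_width: 0.0857
```

```bash
python3 - <<'E'
from h import *
c=camera("wrist");save(c,"w3.png")
s=readout.sense();print(s["position"])
b=s["position"]
for z in (.118+.03,): print(proj(c,(.501,-.055,z)))
E
```

```text
[ 0.49963733 -0.05371737  0.18799392]
[275.12228318 245.31514901]
```

View pics/w3.png

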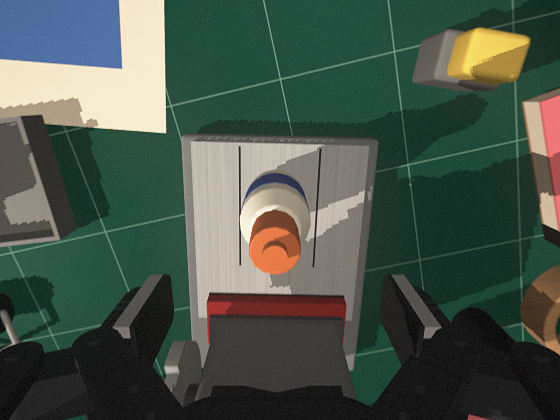

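{"api": "apply_moves", "payload": {
  "motion": [
    [0.025,-0.01,-0.2,0],
    [0.025,-0.01,-0.4,0],
    [0.025,-0.01,-0.53,0],
    [0.025,-0.01,-0.53,0],
    [0.025,-0.01,-0.53,0]
  ],
  "jaw": 1
}}

```text
clock: 4.45
position: [0.5036, -0.0546, 0.109]
tcp_rot: [0.08, 0.705, -0.078, 0.7]
wrist_force: [0.0, 0.3, 0.6]
gripper_width: 0.0855
```

{"api": "apply_moves", "payload": {
  "motion": [
    [0,0,0,0],
    [0,0,0,0],
    [0,0,0,0],
    [0,0,0,0],
    [0,0,0,0],
    [0,0,0,0],
    [0,0,0,0],
    [0,0,0,0]
  ],
  "jaw": 0.2,
  "force": 40
}}

```text
clock: 5.12
position: [0.5068, -0.0558, 0.1123]
tcp_rot: [0.079, 0.702, -0.079, 0.703]
wrist_force: [3.5, -3.4, 28.1]
gripper_width: 0.0293
```

```bash
python3 - <<'E'
from h import *
c=camera("wrist");save(c,"w4.png")
s=readout.sense();print(s["position"],s["gripper_width"],s["wrist_force"])
E
```

```text
[ 0.506755   -0.05581473  0.11226009] 0.029193476183299736 [ 2.74824123 -4.31211039 28.26863485]
```

View pics/w4.png

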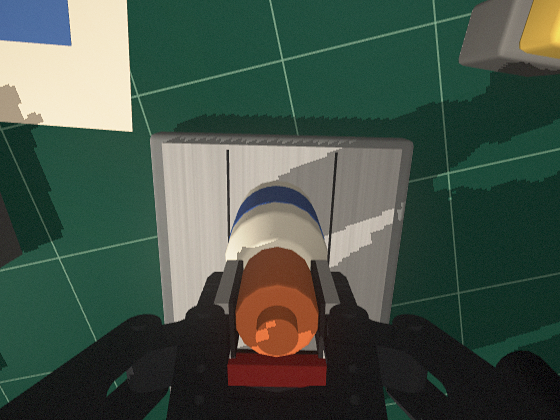

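{"api": "apply_moves", "payload": {
  "motion": [
    [0,0,0.1,0],
    [0,0,0.3,0],
    [0,0,0.5,0],
    [0,-0.1,0.65,0],
    [-0.1,-0.3,0.65,0],
    [-0.15,-0.5,0.65,0],
    [-0.2,-0.7,0.65,0],
    [-0.25,-0.9,0.65,0],
    [-0.3,-1,0.65,0]
  ]
}}

```text
clock: 5.92
position: [0.4613, -0.2085, 0.2102]
tcp_rot: [0.079, 0.702, -0.08, 0.704]
wrist_force: [0.8, 0.5, -0.6]
gripper_width: 0.0292
```

```bash
python3 - <<'E'
from h import *
s=readout.sense();print(s["position"],s["gripper_width"],s["wrist_force"])
c=camera("wrist");save(c,"w5.png")
import pickle;pickle.dump(c,open("w5.pkl","wb"))
E
```

```text
[ 0.46128534 -0.20846185  0.21021518] 0.029226240811324432 [ 0.76799752  0.46722183 -0.60483437]
```

View pics/w5.png

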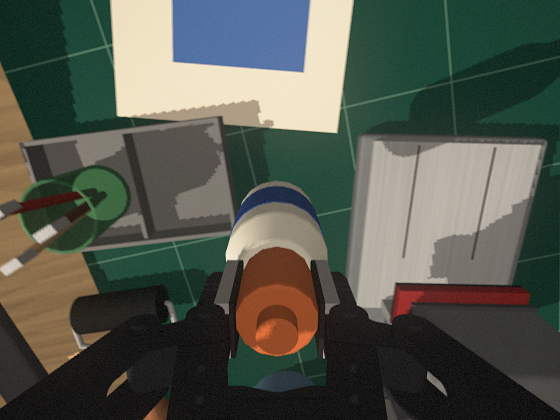

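```bash
python3 - <<'E'
from h import *
import pickle
c=pickle.load(open("w5.pkl","rb"))
Q=np.array([onz(c,u,.03) for u in [(221,118),(235,233),(126,135),(147,241)]]);print(Q.round(3),Q.mean(0).round(4))
print(np.array([onz(c,u,.004) for u in [(185,170)]]).round(3))
E
```

```text
[[ 0.392 -0.243  0.03 ]
 [ 0.499 -0.258  0.03 ]
 [ 0.388 -0.329  0.03 ]
 [ 0.488 -0.344  0.03 ]] [ 0.4416 -0.2934  0.03  ]
[[ 0.433 -0.295  0.004]]
```

{"api": "apply_moves", "payload": {
  "motion": [
    [-0.06,-0.2,0,0],
    [-0.12,-0.4,0,0],
    [-0.12,-0.563,-0.1,0],
    [-0.12,-0.563,-0.3,0],
    [-0.12,-0.563,-0.5,0],
    [-0.12,-0.563,-0.65,0],
    [-0.12,-0.563,-0.75,0],
    [-0.12,-0.563,-0.8,0],
    [-0.12,-0.563,-0.81,0]
  ]
}}

```text
clock: 6.72
position: [0.4421, -0.2935, 0.0876]
tcp_rot: [0.08, 0.702, -0.08, 0.703]
wrist_force: [0.6, 0.6, -1.5]
gripper_width: 0.0292
```

```bash
python3 - <<'E'
from h import *
s=readout.sense();print(s["position"],s["gripper_width"],s["wrist_force"])
c=camera("wrist");save(c,"w6.png");c=camera("scene");save(c,"s6.png")
E
```

```text
[ 0.44208533 -0.29351846  0.08760027] 0.02916699207370891 [ 0.61336263  0.61699058 -1.53835347]
```

View pics/w6.png

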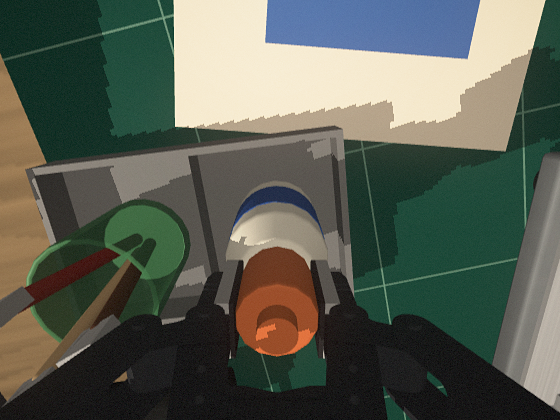

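View pics/s6.png

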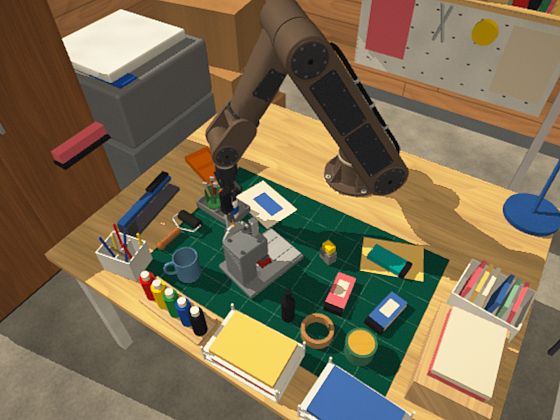

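{"api": "apply_moves", "payload": {
  "motion": [
    [0,0,-0.01,0],
    [0,0,-0.02,0],
    [0,0,-0.02,0]
  ]
}}

```text
clock: 7.07
position: [0.4429, -0.2941, 0.0867]
tcp_rot: [0.079, 0.701, -0.08, 0.704]
wrist_force: [0.1, -0.2, -0.3]
gripper_width: 0.0291
```

{"api": "apply_moves", "payload": {
  "motion": [
    [0,0,0,0],
    [0,0,0,0],
    [0,0,0,0],
    [0,0,0,0],
    [0,0,0.1,0],
    [0,0,0.3,0],
    [0,0,0.5,0],
    [0,0,0.75,0],
    [0,0,1,0]
  ],
  "jaw": 0.6
}}

```text
clock: 7.82
position: [0.4425, -0.2938, 0.2381]
tcp_rot: [0.079, 0.702, -0.08, 0.704]
wrist_force: [0.4, -1.0, -0.2]
gripper_width: 0.051
```

```bash
python3 - <<'E'
from h import *
s=readout.sense();print(s["position"],s["gripper_width"],s["wrist_force"])
c=camera("wrist");save(c,"w7.png")
E
```

```text
[ 0.44252829 -0.29377335  0.23809745] 0.05096008193281701 [ 0.43860193 -0.97723197 -0.17173643]
```

View pics/w7.png

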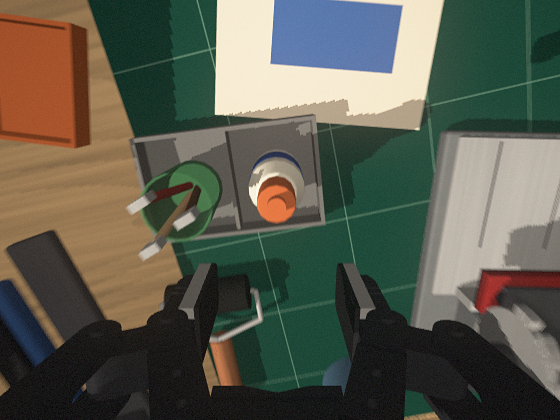

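{"api": "apply_moves", "payload": {
  "motion": [
    [0,0.25,0.1,0],
    [0,0.5,0.2,0],
    [0,0.75,0.3,0],
    [0,1,0.4,0],
    [0,1,0.4,0]
  ],
  "jaw": 1
}}

```text
clock: 8.28
position: [0.4444, -0.1409, 0.3079]
tcp_rot: [0.076, 0.697, -0.081, 0.708]
wrist_force: [1.2, -0.3, 0.8]
gripper_width: 0.085
```

{"api": "apply_moves", "payload": {
  "motion": [
    [0,0.25,0,0],
    [0,0.4,0,0],
    [0,0.5,0,0],
    [0,0.5,0,0],
    [0,0.5,0,0]
  ]
}}

```text
clock: 8.7
position: [0.4445, -0.0657, 0.3078]
tcp_rot: [0.075, 0.698, -0.081, 0.708]
wrist_force: [0.1, 0.3, -0.4]
gripper_width: 0.0853
```

```bash
python3 - <<'E'
from h import *
import pickle
c=camera("wrist");save(c,"w8.png");pickle.dump(c,open("w8.pkl","wb"))
i=cv2.imread("pics/w8.png");cv2.imwrite("pics/w8b.png",cv2.resize(i[100:400,100:500],(800,600),interpolation=cv2.INTER_CUBIC))
print(readout.sense()["position"])
E
```

```text
[ 0.44455408 -0.06629899  0.30781986]
```

View pics/w8b.png

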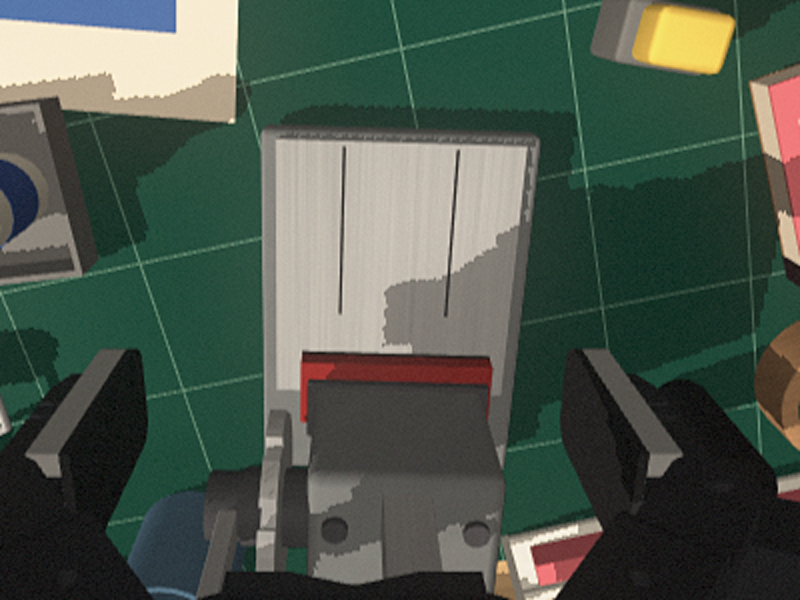

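```bash
cat > fit.py <<'E'
from h import *
import pickle
from scipy.optimize import least_squares
np.set_printoptions(precision=4,suppress=True)
c=pickle.load(open("w8.pkl","rb"))
z=lambda x,y:np.array((100+x*.5-.25,100+y*.5-.25))
P=[((-.12,-.085,.03),z(263,139)),((-.12,.085,.03),z(539,143)),((.002,-.055,.073),z(302,354)),((.002,.055,.073),z(492,357))]
L=[(-.034,z(344,150)),(-.034,z(340,312)),(.034,z(458,153)),(.034,z(446,314))]
def T(p,q):
    a=p[2];C,S=np.cos(a),np.sin(a);return np.array([p[0]+C*q[0]-S*q[1],p[1]+S*q[0]+C*q[1],q[2]])
def I(p,b):
    d=b[:2]-p[:2];C,S=np.cos(p[2]),np.sin(p[2]);return np.array([C*d[0]+S*d[1],-S*d[0]+C*d[1]])
def f(p):
    return np.concatenate([proj(c,T(p,q))-u for q,u in P]+[[1.5*(I(p,onz(c,u,.03))[1]-y)*900] for y,u in L])
if __name__=="__main__":
    r=least_squares(f,[.57,-.075,-.23],loss="soft_l1");print(r.x);print(f(r.x).reshape(-1,2))
    print("line xs",[I(r.x,onz(c,u,.03)) for y,u in L])
    print("press_stop",T(r.x,(.045,0,.03)),"grip",T(r.x,(.053,-.085,.305)))
E
python3 fit.py
```

```text
[ 0.5745 -0.0708 -0.2452]
[[-2.4553 -1.9267]
 [ 2.7737 -0.304 ]
 [ 0.4404  0.6312]
 [-1.2953  1.4461]
 [ 0.1575 -0.4222]
 [ 0.2131 -0.2125]]
line xs [array([-0.1123, -0.0339]), array([-0.0061, -0.0343]), array([-0.1123,  0.0342]), array([-0.0065,  0.0338])]
press_stop [ 0.6181 -0.0818  0.03  ] grip [ 0.6053 -0.1662  0.305 ]
```

{"api": "apply_moves", "payload": {
  "motion": [
    [0,0.25,0,0.03],
    [0,0.5,0,0.06],
    [0,0.75,0,0.09],
    [0.1,1,-0.1,0.113],
    [0.1,1,-0.2,0.113]
  ]
}}

```text
clock: 9.17
position: [0.4614, 0.087, 0.2779]
tcp_rot: [-0.051, 0.699, 0.048, 0.712]
wrist_force: [-0.2, -0.3, -0.6]
gripper_width: 0.0855
```

{"api": "apply_moves", "payload": {
  "motion": [
    [0.0,0.25,-0.1,0],
    [0.1,0.5,-0.3,0],
    [0.2,0.75,-0.5,0],
    [0.2,0.8,-0.5,0],
    [0.2,0.8,-0.5,0]
  ]
}}

```text
clock: 9.58
position: [0.492, 0.2087, 0.1997]
tcp_rot: [-0.051, 0.7, 0.048, 0.711]
wrist_force: [-0.6, 0.7, -0.1]
gripper_width: 0.0853
```

```bash
python3 - <<'E'
from h import *
import pickle
c=camera("wrist");save(c,"w9.png");pickle.dump(c,open("w9.pkl","wb"))
s=readout.sense();print(s["position"],s["tcp_rot"])
E
```

```text
[0.49175049 0.20736265 0.20100219] [-0.05139713  0.69964442  0.04807236  0.71101692]
```

View pics/w9.png

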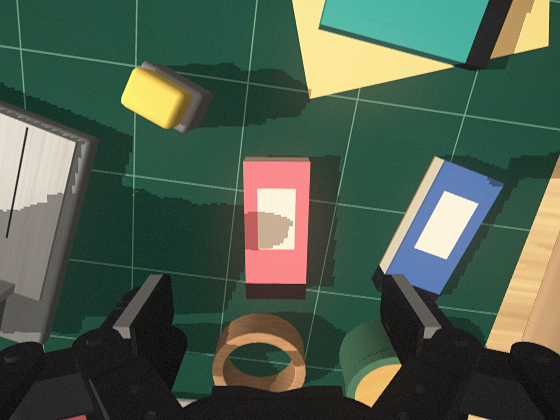

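```bash
python3 - <<'E'
from h import *
import pickle
from fit import T,I
from scipy.spatial.transform import Rotation as R
c=pickle.load(open("w9.pkl","rb"))
Q=np.array([onz(c,u,.025)[:2] for u in [(243.5,163),(310.5,162),(306.5,298),(245.5,297.5)]]);print(Q.round(4),"mid",Q.mean(0),"yaw",np.degrees(np.arctan2(*((Q[2]+Q[3]-Q[0]-Q[1])[::-1]))), [np.linalg.norm(Q[i]-Q[i-1]).round(4) for i in range(4)])
M=R.from_quat(readout.sense()["tcp_rot"]).as_matrix();print(M.round(3),np.degrees(np.arctan2(M[1,1],M[0,1])))
Q=np.array([onz(c,u,.0)[:2] for u in [(200,120),(165,65)]]);print("stamp-ish",Q)
E
```

```text
[[0.4774 0.1759]
 [0.4681 0.2347]
 [0.605  0.2542]
 [0.6133 0.1932]] mid [0.5409 0.2145] yaw 7.683214199073606 [np.float64(0.137), np.float64(0.0596), np.float64(0.1383), np.float64(0.0616)]
[[ 0.016 -0.14   0.99 ]
 [-0.004  0.99   0.14 ]
 [-1.    -0.006  0.016]] 98.06418371429129
stamp-ish [[0.4481 0.1297]
 [0.4052 0.0954]]
```

```bash
python3 - <<'E'
from h import *
import pickle
c=pickle.load(open("w9.pkl","rb"))
for u in [(437,158),(383,270),(503,185)]: print(onz(c,u,.025))
g=np.array([.504,.2095]);y=np.array([-.136,.99]);x=np.array([.99,.136])
for a in(.0425,.058):
  for b in(-.012,.012): print((g+a*y+b*x).round(3), proj(c,[*(g+a*y+b*x),.02]).round())
E
```

```text
[0.44873864 0.34469594 0.025     ]
[0.56320687 0.32314393 0.025     ]
[0.46411075 0.41041255 0.025     ]
[0.486 0.25 ] [323. 183.]
[0.51  0.253] [322. 208.]
[0.484 0.265] [340. 183.]
[0.508 0.269] [338. 208.]
```

{"api": "apply_moves", "payload": {
  "motion": [
    [0.083,0.015,-0.25,0],
    [0.083,0.015,-0.5,0],
    [0.083,0.015,-0.75,0],
    [0.083,0.015,-0.95,0],
    [0.083,0.015,-1,0]
  ]
}}

```text
clock: 10.05
position: [0.5031, 0.2076, 0.0475]
tcp_rot: [-0.051, 0.702, 0.047, 0.709]
wrist_force: [-0.5, -0.3, -0.2]
gripper_width: 0.0857
```

```bash
python3 - <<'E'
from h import *
s=readout.sense();print(s["position"],s["wrist_force"])
c=camera("wrist");save(c,"w10.png")
E
```

```text
[0.50311428 0.20755529 0.04753505] [-0.48261428 -0.29360879 -0.15880981]
```

View pics/w10.png

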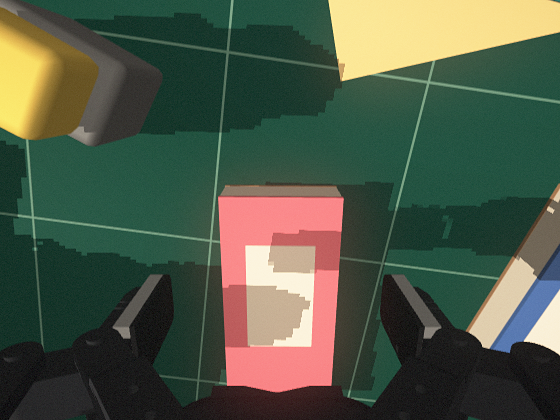

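{"api": "apply_moves", "payload": {
  "motion": [
    [0,0.01,-0.15,0],
    [0,0.01,-0.25,0],
    [0,0.01,-0.295,0],
    [0,0.01,-0.295,0]
  ]
}}

```text
clock: 10.43
position: [0.504, 0.2088, 0.0046]
tcp_rot: [-0.051, 0.701, 0.047, 0.709]
wrist_force: [-0.2, -0.4, 0.6]
gripper_width: 0.0855
```

{"api": "apply_moves", "payload": {
  "motion": [
    [0,0,0,0],
    [0,0,0,0],
    [0,0,0,0],
    [0,0,0,0],
    [0,0,0,0]
  ],
  "jaw": 0.5,
  "force": 40
}}

```text
clock: 10.85
position: [0.5049, 0.2088, 0.0064]
tcp_rot: [-0.051, 0.7, 0.047, 0.71]
wrist_force: [-0.6, -2.5, 8.6]
gripper_width: 0.059
```

{"api": "apply_moves", "payload": {
  "motion": [
    [0,0,0.1,0],
    [-0.05,0,0.3,0],
    [-0.15,-0.05,0.55,0],
    [-0.3,-0.2,0.8,-0.02],
    [-0.37,-0.45,0.95,-0.04],
    [-0.37,-0.7,0.95,-0.07],
    [-0.37,-0.9,0.95,-0.1],
    [-0.37,-1,0.95,-0.123],
    [-0.37,-1,0.95,-0.123]
  ]
}}

```text
clock: 11.6
position: [0.4494, 0.0563, 0.1503]
tcp_rot: [0.087, 0.696, -0.093, 0.707]
wrist_force: [0.2, -0.0, -1.8]
gripper_width: 0.0591
```

```bash
python3 - <<'E'
from h import *
from scipy.spatial.transform import Rotation as R
s=readout.sense();print(s["position"],s["wrist_force"],s["gripper_width"])
M=R.from_quat(s["tcp_rot"]).as_matrix();print(M.round(3),np.degrees(np.arctan2(M[1,1],M[0,1])))
E
```

```text
[0.44939874 0.05632085 0.15025131] [ 0.22962195 -0.04596179 -1.81848408] 0.05906554007333939
[[ 0.014  0.252  0.968]
 [-0.01   0.968 -0.252]
 [-1.    -0.006  0.016]] 75.37870542785093
```

{"api": "apply_moves", "payload": {
  "motion": [
    [0,-0.25,0,0.003],
    [0,-0.5,0,0.003],
    [0,-0.642,-0.1,0.003],
    [0,-0.642,-0.3,0.003],
    [0,-0.642,-0.5,0.003],
    [0,-0.642,-0.65,0.003],
    [0,-0.642,-0.72,0.003],
    [0,-0.642,-0.73,0.003]
  ]
}}

```text
clock: 12.27
position: [0.4488, -0.0394, 0.0394]
tcp_rot: [0.083, 0.698, -0.089, 0.706]
wrist_force: [-0.5, -0.2, -1.4]
gripper_width: 0.0596
```

```bash
python3 - <<'E'
from h import *
from fit import I,T
import pickle
from scipy.spatial.transform import Rotation as R
s=readout.sense();print(s["position"],s["wrist_force"],s["gripper_width"])
M=R.from_quat(s["tcp_rot"]).as_matrix();print(M.round(3),np.degrees(np.arctan2(M[1,1],M[0,1])))
print("press frame",I([ 0.5745, -0.0708 ,-0.2452],s["position"]))
c=camera("wrist");save(c,"w11.png");pickle.dump(c,open("w11.pkl","wb"));c=camera("scene");save(c,"s11.png")
i=c["color"][170:320,180:380,::-1];cv2.imwrite("pics/s11b.png",cv2.resize(i,(800,600),interpolation=cv2.INTER_CUBIC))
E
```

```text
[ 0.4488 -0.0394  0.0394] [-0.5118 -0.2295 -1.4236] 0.059647626583783094
[[ 0.011  0.242  0.97 ]
 [-0.009  0.97  -0.242]
 [-1.    -0.006  0.013]] 76.00874858649709
press frame [-0.1295 -0.0001]
```

View pics/w11.png

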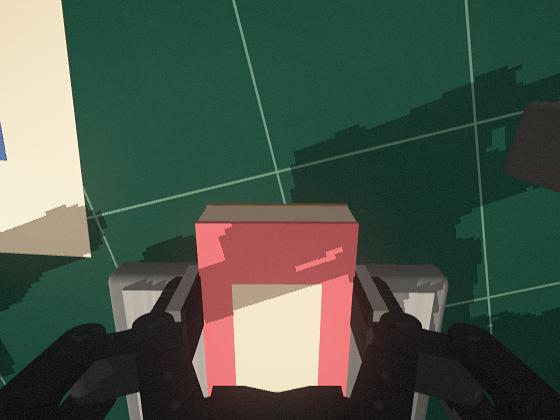

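View pics/s11b.png

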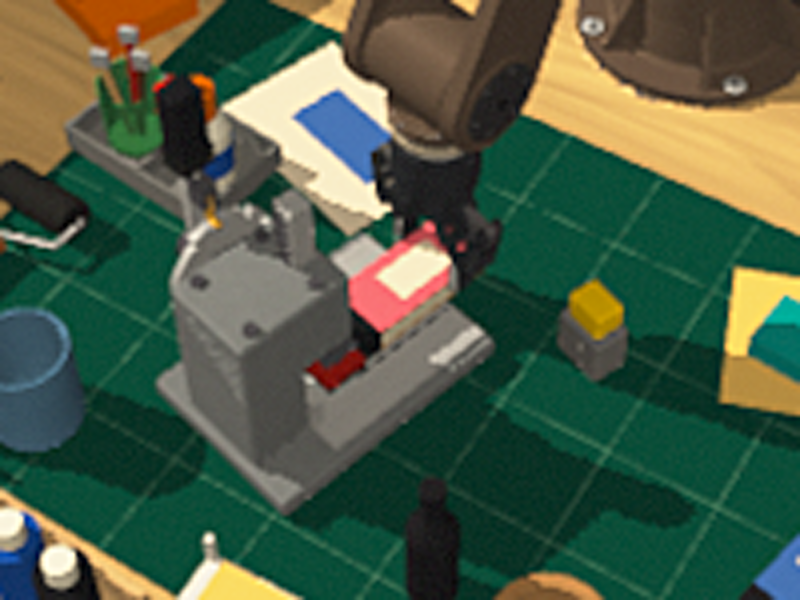

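{"api": "apply_moves", "payload": {
  "motion": [
    [0.1,-0.025,0,0],
    [0.2,-0.05,0,0],
    [0.3,-0.075,0,0],
    [0.36,-0.09,0,0],
    [0.4,-0.1,0,0],
    [0.4,-0.1,0,0]
  ]
}}

```text
clock: 12.87
position: [0.5106, -0.0547, 0.0418]
tcp_rot: [0.083, 0.696, -0.089, 0.708]
wrist_force: [-0.0, -0.2, -2.0]
gripper_width: 0.0588
```

{"api": "apply_moves", "payload": {
  "motion": [
    [0.012,-0.003,0,0],
    [0.024,-0.006,0,0],
    [0.024,-0.006,0,0]
  ]
}}

```text
clock: 13.12
position: [0.5119, -0.0549, 0.0416]
tcp_rot: [0.083, 0.698, -0.089, 0.706]
wrist_force: [-7.5, 2.8, 0.7]
gripper_width: 0.059
```

{"api": "apply_moves", "payload": {
  "motion": [
    [0.01,-0.0025,-0.015,0],
    [0.02,-0.005,-0.03,0],
    [0.02,-0.005,-0.035,0],
    [0.02,-0.005,-0.035,0]
  ]
}}

```text
clock: 13.45
position: [0.512, -0.0547, 0.0368]
tcp_rot: [0.084, 0.7, -0.089, 0.704]
wrist_force: [-14.5, 4.4, 16.8]
gripper_width: 0.0591
```

```bash
python3 - <<'E'
from h import *
from fit import I,T
import pickle
from scipy.spatial.transform import Rotation as R
s=readout.sense();print(s["position"],s["wrist_force"],s["gripper_width"])
M=R.from_quat(s["tcp_rot"]).as_matrix();print(M.round(3),np.degrees(np.arctan2(M[1,1],M[0,1])))
print("press frame",I([ 0.5745, -0.0708 ,-0.2452],s["position"]))
c=camera("wrist");save(c,"w12.png");pickle.dump(c,open("w12.pkl","wb"))
E
```

```text
[ 0.512  -0.0547  0.0368] [-14.4559   4.4392  16.7545] 0.05905231667529203
[[ 0.005  0.242  0.97 ]
 [-0.008  0.97  -0.242]
 [-1.    -0.006  0.007]] 76.00798501402264
press frame [-0.0646  0.0005]
```

View pics/w12.png

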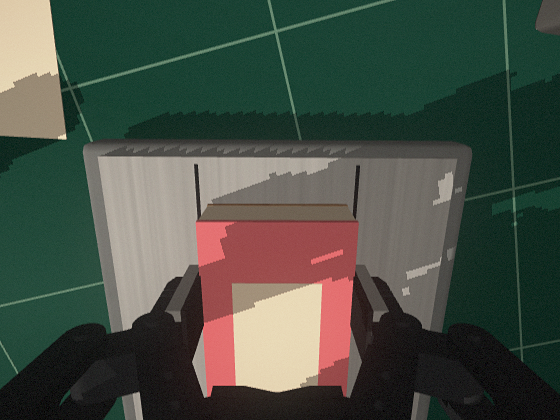

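{"api": "apply_moves", "payload": {
  "motion": [
    [0,0,0,0],
    [0,0,0,0],
    [0,0,0,0],
    [0,0,0,0],
    [0,0,0.1,0],
    [0,0,0.3,0],
    [-0.1,0.02,0.5,0],
    [-0.2,0.04,0.75,0],
    [-0.3,0.06,1,0],
    [-0.3,0.06,1,0]
  ],
  "jaw": 1
}}

```text
clock: 14.33
position: [0.467, -0.0455, 0.1925]
tcp_rot: [0.083, 0.697, -0.089, 0.707]
wrist_force: [0.9, -0.5, 0.7]
gripper_width: 0.0852
```

```bash
python3 - <<'E'
from h import *
from fit import I,T
import pickle
s=readout.sense();print(s["position"],s["wrist_force"],s["gripper_width"])
c=camera("wrist");save(c,"w13.png");pickle.dump(c,open("w13.pkl","wb"))
t=camera("scene");i=t["color"][190:310,190:350,::-1];cv2.imwrite("pics/s13b.png",cv2.resize(i,(800,600),interpolation=cv2.INTER_CUBIC))
E
```

```text
[ 0.467  -0.0455  0.1925] [ 0.8717 -0.4986  0.712 ] 0.0852209443598443
```

View pics/w13.png

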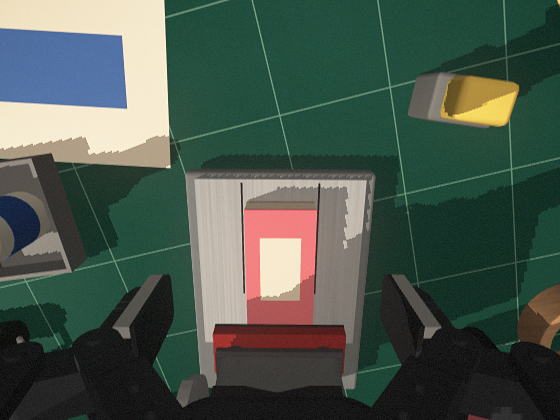

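View pics/s13b.png

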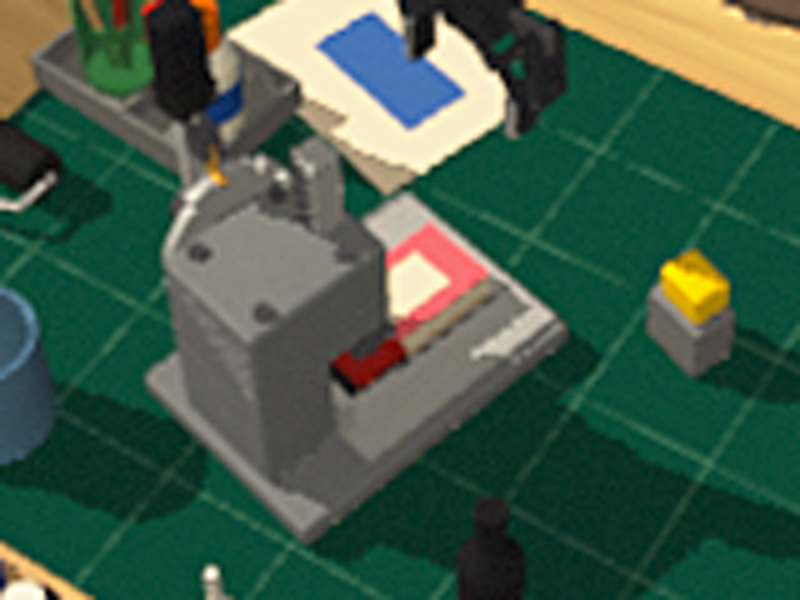

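```bash
python3 - <<'E'
from h import *
from fit import I,T
import pickle
c=pickle.load(open("w13.pkl","rb"));p=[ 0.5745, -0.0708 ,-0.2452]
for n,u,z in [("tailtop",(245,210),.055),("tailtop",(318,209.5),.055),("tailbot",(247,203),.03),("tailbot",(316,202),.03),("line",(241.5,184),.03),("line",(319,184.5),.03),("lineend",(244,293),.03),("lineend",(315,293),.03),("side",(247,322),.055),("side",(314,322),.055)]: print(n,I(p,onz(c,u,z)).round(4))
E
```

```text
tailtop [-0.0976 -0.0285]
tailtop [-0.0982  0.0312]
tailbot [-0.0959 -0.029 ]
tailbot [-0.0971  0.0321]
line [-0.1132 -0.0334]
line [-0.113   0.0341]
lineend [-0.005  -0.0341]
lineend [-0.0053  0.0344]
side [ 0.01   -0.0295]
side [0.0096 0.0316]
```

{"api": "apply_moves", "payload": {
  "motion": [
    [0,0,0.25,0],
    [0,-0.1,0.5,0],
    [0,-0.3,0.75,0],
    [0.1,-0.5,1,0],
    [0.2,-0.66,1,0],
    [0.2,-0.66,1,0],
    [0.2,-0.66,1,0]
  ]
}}

```text
clock: 15.02
position: [0.4981, -0.1462, 0.3366]
tcp_rot: [0.084, 0.699, -0.089, 0.705]
wrist_force: [-0.7, 0.5, 0.3]
gripper_width: 0.0852
```

```bash
python3 - <<'E'
from h import *
from fit import I,T
import pickle
s=readout.sense();print(s["position"],s["wrist_force"],s["gripper_width"])
c=camera("wrist");save(c,"w14.png");pickle.dump(c,open("w14.pkl","wb"))
p=[ 0.5745, -0.0708 ,-0.2452]
for q in[(.053,-.085,.305),(.053,-.085,.33),(.038,-.072,.33),(.038,-.098,.33),(.068,-.072,.33)]: print(q,proj(c,T(p,q)).round())
print(spotter.place_of("wrist","press_grip"))
E
```

```text
[ 0.4981 -0.1462  0.3366] [-0.7136  0.4611  0.2949] 0.08517388166931801
(0.053, -0.085, 0.305) [288. 411.]
(0.053, -0.085, 0.33) [289. 449.]
(0.038, -0.072, 0.33) [314. 429.]
(0.038, -0.098, 0.33) [265. 428.]
(0.068, -0.072, 0.33) [312. 469.]
[]
```

View pics/w14.png

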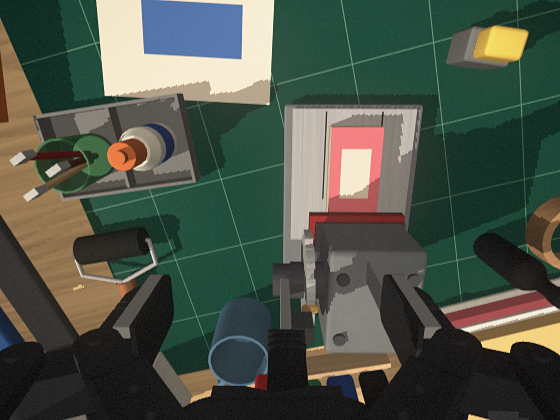

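{"api": "apply_moves", "payload": {
  "motion": [
    [0.2,-0.04,0.05,0],
    [0.4,-0.08,0.05,0],
    [0.6,-0.11,0.05,0],
    [0.714,-0.136,0.05,0],
    [0.714,-0.136,0.05,0],
    [0.714,-0.136,0.05,0]
  ]
}}

```text
clock: 15.62
position: [0.6043, -0.1638, 0.3417]
tcp_rot: [0.084, 0.701, -0.088, 0.703]
wrist_force: [1.1, 0.4, -0.6]
gripper_width: 0.0854
```

```bash
python3 - <<'E'
from h import *
from fit import I,T
import pickle
s=readout.sense();print(s["position"],s["tcp_rot"],I([ 0.5745, -0.0708 ,-0.2452],s["position"]))
c=camera("wrist");save(c,"w15.png");pickle.dump(c,open("w15.pkl","wb"))
p=[ 0.5745, -0.0708 ,-0.2452]
for q in[(.053,-.085,.305),(.053,-.085,.33),(.038,-.072,.33),(.038,-.098,.33),(.068,-.072,.33)]: print(q,proj(c,T(p,q)).round())
t=camera("scene");i=t["color"][100:250,150:350,::-1];cv2.imwrite("pics/s15b.png",cv2.resize(i,(800,600),interpolation=cv2.INTER_CUBIC))
E
```

```text
[ 0.6043 -0.1638  0.3417] [ 0.0839  0.7007 -0.0876  0.7031] [ 0.0515 -0.083 ]
(0.053, -0.085, 0.305) [274. 249.]
(0.053, -0.085, 0.33) [273. 270.]
(0.038, -0.072, 0.33) [301. 241.]
(0.038, -0.098, 0.33) [245. 241.]
(0.068, -0.072, 0.33) [300. 298.]
```

View pics/w15.png

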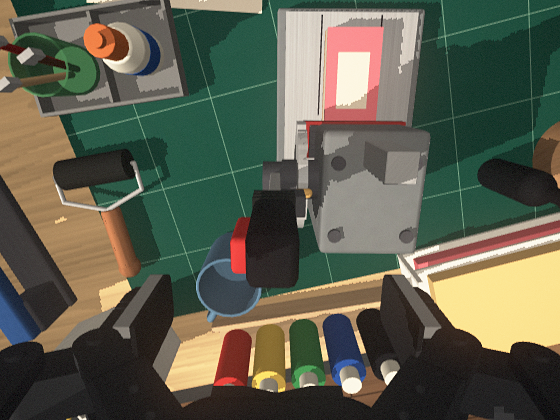

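View pics/s15b.png

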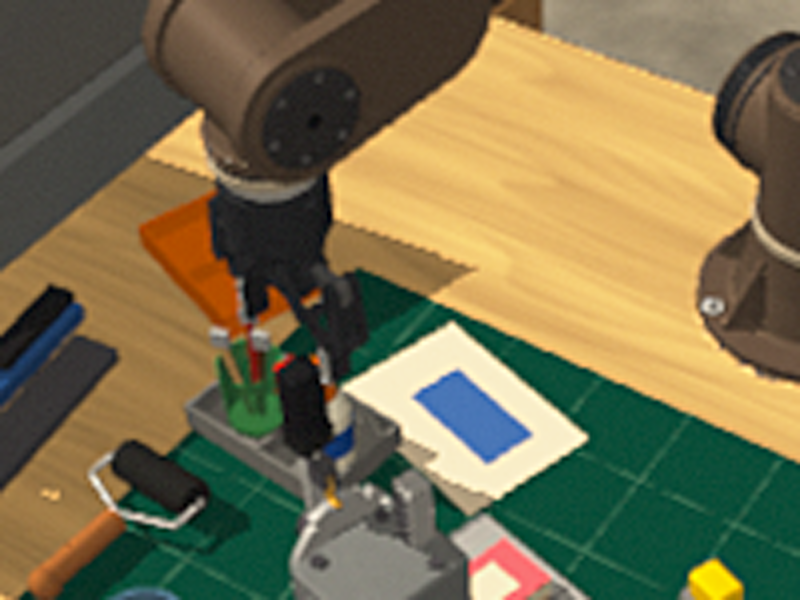

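{"api": "apply_moves", "payload": {
  "motion": [
    [-0.02,-0.012,-0.1,0],
    [-0.02,-0.012,-0.25,0],
    [-0.02,-0.012,-0.35,0],
    [-0.02,-0.012,-0.385,0],
    [-0.02,-0.012,-0.385,0]
  ]
}}

```text
clock: 16.13
position: [0.5996, -0.1654, 0.2845]
tcp_rot: [0.084, 0.701, -0.088, 0.703]
wrist_force: [0.3, -0.5, -0.2]
gripper_width: 0.0854
```

```bash
python3 - <<'E'
from h import *
from fit import I,T
s=readout.sense();print(s["position"],s["wrist_force"],I([ 0.5745, -0.0708 ,-0.2452],s["position"]))
c=camera("wrist");save(c,"w16.png")
E
```

```text
[ 0.5996 -0.1654  0.2845] [ 0.267  -0.4519 -0.1582] [ 0.0473 -0.0857]
```

View pics/w16.png

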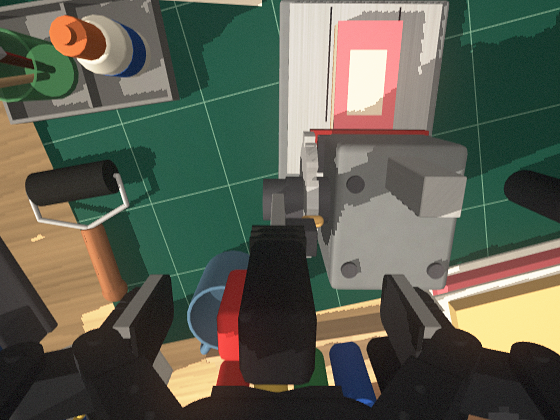

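{"api": "apply_moves", "payload": {
  "motion": [
    [0,0,0,0],
    [0,0,0,0],
    [0,0,0,0],
    [0,0,0,0],
    [0,0,0,0],
    [0,0,0,0],
    [0,0,0,0]
  ],
  "jaw": 0.2,
  "force": 50
}}

```text
clock: 16.77
position: [0.6004, -0.1659, 0.2868]
tcp_rot: [0.084, 0.699, -0.088, 0.704]
wrist_force: [-1.0, -0.2, 6.0]
gripper_width: 0.0262
```

```bash
python3 - <<'E'
from h import *
from fit import I,T
s=readout.sense();print(s["position"],s["wrist_force"],s["gripper_width"],I([ 0.5745, -0.0708 ,-0.2452],s["position"]))
c=camera("wrist");save(c,"w17.png")
p=np.array([ 0.5745, -0.0708 ,-0.2452])
q0=T(p,(.053,-.085,.305))
for th in np.arange(0,1.26,.1):
  d=np.array([-.16*np.sin(th),0,.16*np.cos(th)-.16]);C,S=np.cos(p[2]),np.sin(p[2])
  print(round(th,2),(np.array([C*d[0],S*d[0],d[2]])/.15).round(3))
E
```

```text
[ 0.6004 -0.1659  0.2868] [-1.0065 -0.2024  6.0365] 0.026152386323520127 [ 0.0482 -0.0859]
0.0 [-0.  0.  0.]
0.1 [-0.103  0.026 -0.005]
0.2 [-0.206  0.051 -0.021]
0.3 [-0.306  0.077 -0.048]
0.4 [-0.403  0.101 -0.084]
0.5 [-0.496  0.124 -0.131]
0.6 [-0.584  0.146 -0.186]
0.7 [-0.667  0.167 -0.251]
0.8 [-0.742  0.186 -0.324]
0.9 [-0.811  0.203 -0.404]
1.0 [-0.871  0.218 -0.49 ]
1.1 [-0.922  0.231 -0.583]
1.2 [-0.964  0.241 -0.68 ]
```

View pics/w17.png

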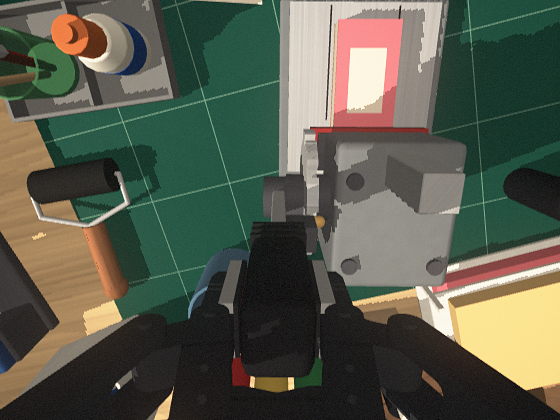

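{"api": "apply_moves", "payload": {
  "motion": [
    [-0.05,0.013,-0.001,0],
    [-0.103,0.026,-0.005,0],
    [-0.155,0.039,-0.012,0],
    [-0.206,0.051,-0.021,0],
    [-0.256,0.064,-0.034,0],
    [-0.306,0.077,-0.048,0],
    [-0.355,0.089,-0.066,0],
    [-0.403,0.101,-0.084,0]
  ]
}}

```text
clock: 17.48
position: [0.5412, -0.1507, 0.2751]
tcp_rot: [0.084, 0.698, -0.089, 0.706]
wrist_force: [8.7, 0.9, -1.3]
gripper_width: 0.0259
```

```bash
python3 - <<'E'
from h import *
s=readout.sense();print(s["position"],s["wrist_force"],s["gripper_width"])
c=camera("wrist");save(c,"w18.png")
E
```

```text
[ 0.5411875  -0.15072765  0.27506094] [ 8.67428302  0.90594101 -1.25396617] 0.025928747341275815
```

View pics/w18.png

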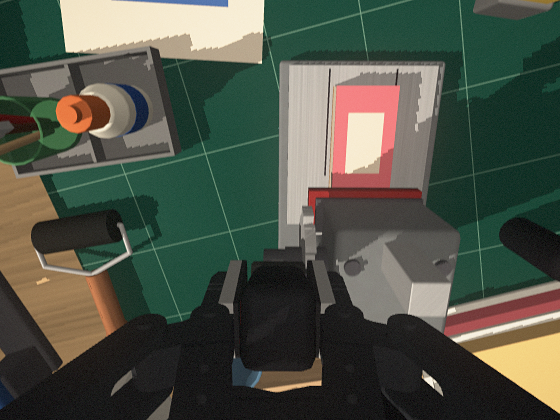

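{"api": "apply_moves", "payload": {
  "motion": [
    [-0.05,0.012,-0.024,0],
    [-0.1,0.024,-0.05,0],
    [-0.146,0.035,-0.078,0],
    [-0.189,0.045,-0.106,0],
    [-0.232,0.056,-0.138,0],
    [-0.272,0.066,-0.17,0],
    [-0.311,0.076,-0.206,0],
    [-0.347,0.085,-0.243,0],
    [-0.383,0.094,-0.283,0],
    [-0.416,0.102,-0.323,0],
    [-0.447,0.11,-0.366,0],
    [-0.476,0.117,-0.41,0],
    [-0.503,0.124,-0.456,0],
    [-0.527,0.13,-0.503,0],
    [-0.55,0.135,-0.55,0],
    [-0.569,0.14,-0.6,0]
  ]
}}

```text
clock: 18.87
position: [0.4546, -0.1287, 0.1852]
tcp_rot: [0.085, 0.698, -0.088, 0.706]
wrist_force: [-1.8, 8.9, 9.9]
gripper_width: 0.0264
```

```bash
python3 - <<'E'
from h import *
s=readout.sense();print(s["position"],s["wrist_force"],s["gripper_width"])
c=camera("wrist");save(c,"w19.png")
c=camera("scene");i=c["color"][150:300,170:370,::-1];cv2.imwrite("pics/s19b.png",cv2.resize(i,(800,600),interpolation=cv2.INTER_CUBIC))
E
```

```text
[ 0.45461026 -0.12867214  0.18521602] [-1.82888691  8.869948    9.93861099] 0.026381688371018126
```

View pics/w19.png

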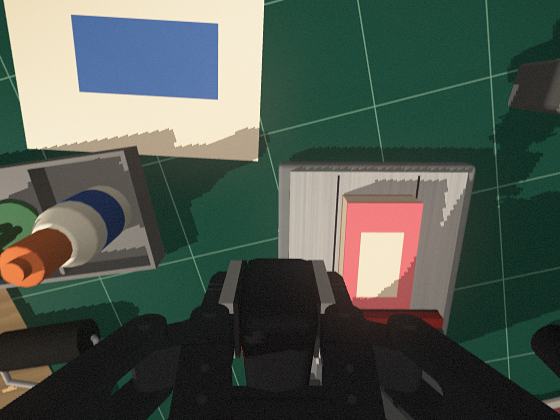

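View pics/s19b.png

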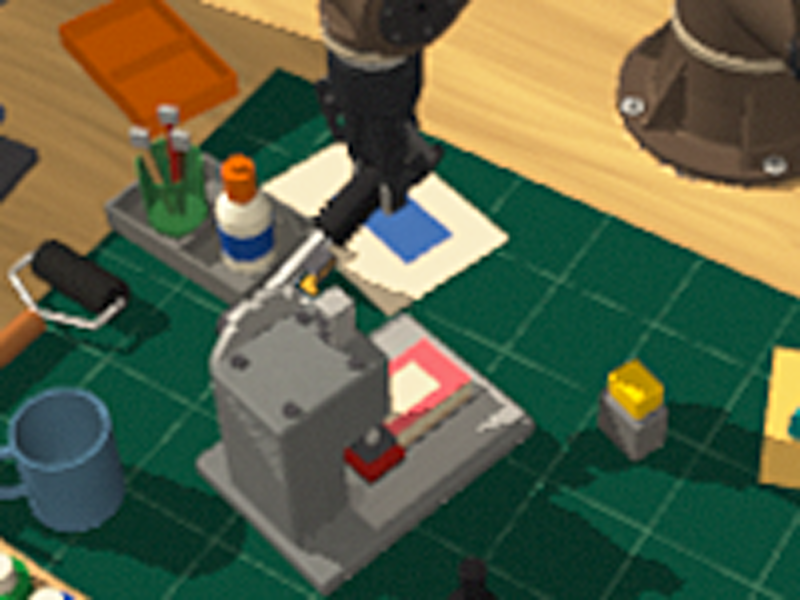

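{"api": "apply_moves", "payload": {
  "motion": [
    [-0.006,0.001,-0.017,0],
    [-0.012,0.002,-0.034,0],
    [-0.018,0.003,-0.05,0],
    [-0.018,0.003,-0.05,0],
    [-0.018,0.003,-0.05,0]
  ]
}}

```text
clock: 19.38
position: [0.4519, -0.1279, 0.1776]
tcp_rot: [0.085, 0.698, -0.088, 0.706]
wrist_force: [-0.9, 4.5, 10.4]
gripper_width: 0.0262
```

{"api": "apply_moves", "payload": {
  "motion": [
    [-0.004,0.001,-0.017,0],
    [-0.009,0.002,-0.034,0],
    [-0.012,0.003,-0.05,0],
    [-0.012,0.003,-0.05,0]
  ]
}}

```text
clock: 19.72
position: [0.4525, -0.1281, 0.176]
tcp_rot: [0.084, 0.694, -0.089, 0.709]
wrist_force: [-13.7, 8.6, 73.8]
gripper_width: 0.0264
```

```bash
python3 - <<'E'
from h import *
s=readout.sense();print(s["position"],s["wrist_force"],s["gripper_width"])
c=camera("wrist");save(c,"w20.png")
c=camera("scene");i=c["color"][165:285,200:360,::-1];cv2.imwrite("pics/s20b.png",cv2.resize(i,(800,600),interpolation=cv2.INTER_CUBIC))
E
```

```text
[ 0.45248545 -0.12808939  0.1760362 ] [-13.68613905   8.61825574  73.82434502] 0.026448716977602153
```

View pics/w20.png

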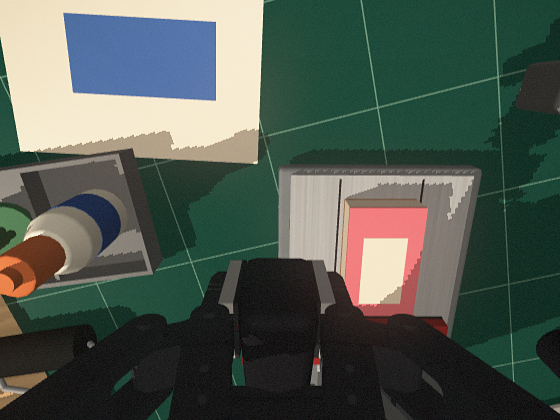

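View pics/s20b.png

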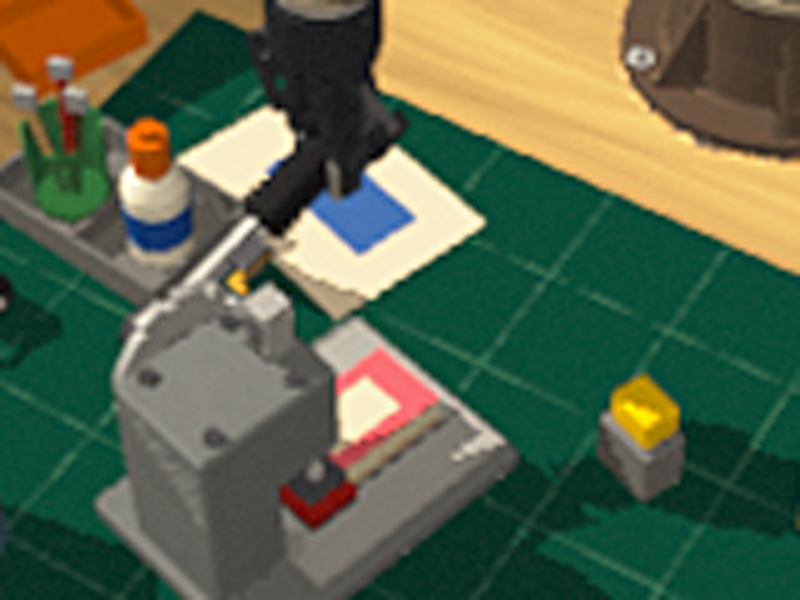

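{"api": "apply_moves", "payload": {
  "motion": [
    [0,0,-0.01,0],
    [0,0,-0.01,0]
  ]
}}

```text
clock: 19.98
position: [0.4526, -0.1281, 0.1764]
tcp_rot: [0.084, 0.693, -0.09, 0.71]
wrist_force: [-8.6, 3.6, 34.1]
gripper_width: 0.0263
```

{"api": "apply_moves", "payload": {
  "motion": [
    [0,0,-0.005,0],
    [0,0,-0.005,0],
    [0,0,-0.005,0],
    [0,0,0,0],
    [0,0,0,0]
  ],
  "jaw": 0.8
}}

```text
clock: 20.4
position: [0.4526, -0.128, 0.1763]
tcp_rot: [0.084, 0.693, -0.09, 0.71]
wrist_force: [-0.0, -0.5, 0.8]
gripper_width: 0.0683
```

```bash
python3 - <<'E'
from h import *
s=readout.sense();print(s["position"],s["wrist_force"],s["gripper_width"])
c=camera("wrist");save(c,"w21.png")
E
```

```text
[ 0.45258148 -0.12804909  0.17633563] [-0.01035696 -0.49216959  0.8241792 ] 0.06829696648665427
```

View pics/w21.png

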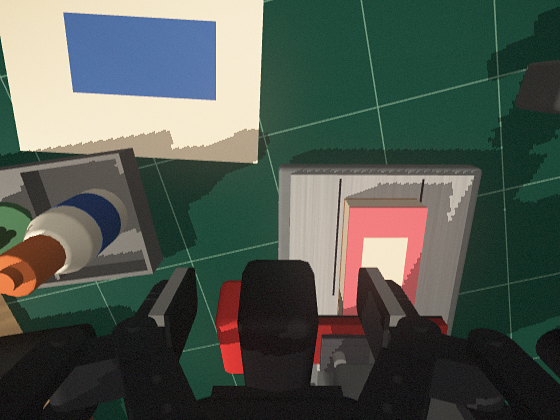

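{"api": "apply_moves", "payload": {
  "motion": [
    [0,0,0.1,0],
    [0,0,0.3,0],
    [0,0,0.55,0],
    [0,0,0.8,0],
    [0,0,1,0],
    [0,0,1,0],
    [0,0,1,0]
  ]
}}

```text
clock: 21.03
position: [0.4528, -0.1281, 0.3274]
tcp_rot: [0.084, 0.693, -0.09, 0.711]
wrist_force: [-0.3, 0.2, -0.2]
gripper_width: 0.0685
```

```bash
python3 - <<'E'
from h import *
import pickle
from fit import I,T
s=readout.sense();print(s["position"],s["wrist_force"],s["gripper_width"])
c=camera("wrist");save(c,"w22.png");pickle.dump(c,open("w22.pkl","wb"))
i=c["color"][:300,:400,::-1];cv2.imwrite("pics/w22b.png",cv2.resize(i,(800,600),interpolation=cv2.INTER_CUBIC))
p=[ 0.571, -0.07 ,-0.2452]
for th in (.6,1.1,1.2): print(th,proj(c,T(p,(.053-.185*np.sin(th),-.085,.145+.185*np.cos(th)))))
d=camera("scene");i=d["color"][165:285,200:360,::-1];cv2.imwrite("pics/s22b.png",cv2.resize(i,(800,600),interpolation=cv2.INTER_CUBIC))
E
```

```text
[ 0.4528 -0.1281  0.3274] [-0.2593  0.2233 -0.2293] 0.06853771618603993
0.6 [277.2885 329.5493]
1.1 [277.6727 192.9803]
1.2 [277.742  176.6076]
```

View pics/w22.png

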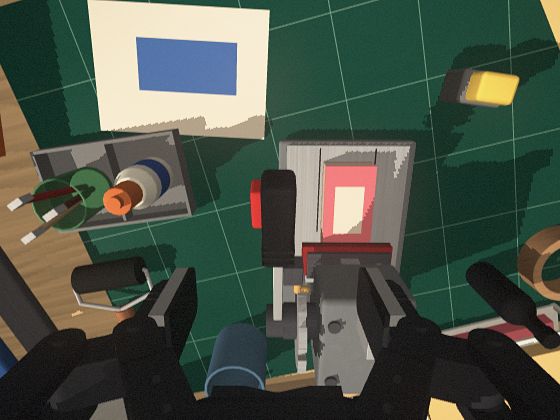

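View pics/s22b.png

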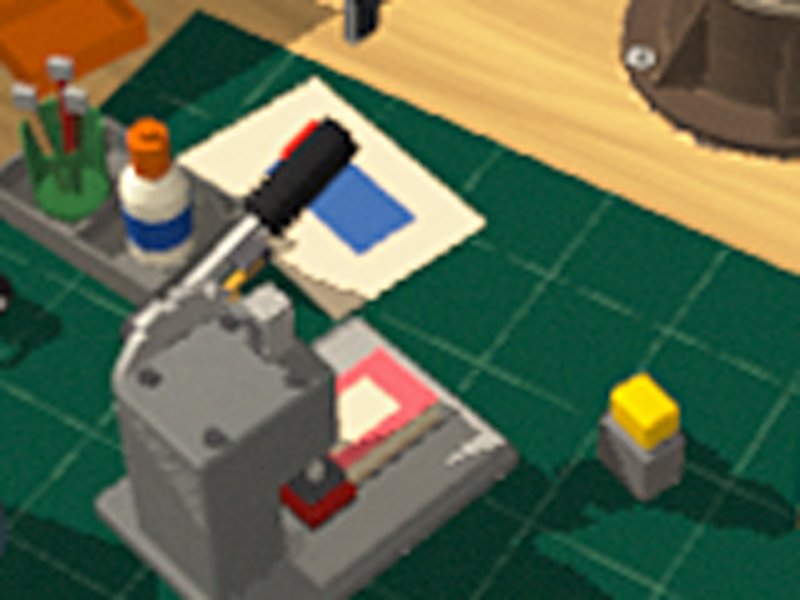

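```bash
python3 - <<'E'
from h import *
from fit import I,T
import pickle
c=pickle.load(open("w22.pkl","rb"));p=[ 0.5745, -0.0708 ,-0.2452]
i=cv2.imread("pics/w22.png")[130:280,230:430];cv2.imwrite("pics/w22c.png",cv2.resize(i,(800,600),interpolation=cv2.INTER_CUBIC))
E
```

```text
(no output)
```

View pics/w22c.png

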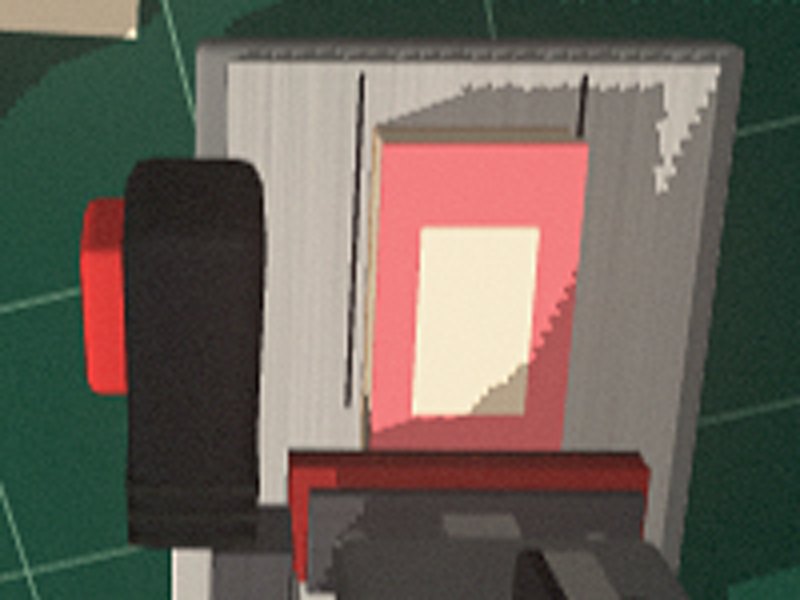

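```bash
python3 - <<'E'
from h import *
from fit import I,T
import pickle
c=pickle.load(open("w22.pkl","rb"));p=[ 0.5745, -0.0708 ,-0.2452]
z=lambda x,y:(230+x/4-.4,130+y/4-.4)
for n,u,h in [("tailtop",(384,144),.055),("tailtop",(588,143),.055),("tailbot",(377,126),.03),("line",(362,74),.03),("line",(586,76),.03),("lineend",(347,406),.03),("side",(368,445),.055),("side",(562,448),.055),("foot",(289,453),.055),("foot",(648,455),.055)]: print(n,I(p,onz(c,z(*u),h)).round(4))
E
```

```text
tailtop [-0.0984 -0.0296]
tailtop [-0.0988  0.0298]
tailbot [-0.0988 -0.0287]
line [-0.1148 -0.0339]
line [-0.1142  0.0342]
lineend [-0.0058 -0.0347]
side [-0.0028 -0.0305]
side [-0.0019  0.0303]
foot [-0.     -0.0551]
foot [0.0004 0.0574]
```

```bash
python3 -c "
from station import ticket,readout
print(ticket.job_done(),readout.sense()['clock'])"
```

```text
the job is handed in; nothing more can be done
the job is handed in; nothing more can be done
```

The job is done and handed in at about 21 s of the 66 s allowed. The hand-in gave no verdict.

- **Glue bottle:** I gripped it by the cap, moved it and released it. The pictures show it standing upright in the empty half of the grey tray.
- **Pink pad:** I slid it in head first until it met the back stop, with about 15 N on the wrist, and let it go. The last picture puts it centred within about 1 mm and square. Its tail edge reads 1.5–2 mm short of the ideal position. That is inside the 5 mm limit and about the accuracy of my press-pose estimate.
- **Lever:** I squeezed the button fully in (jaws at 26 mm) and swung the lever down until the stop pushed back, which peaked at 74 N on the wrist. I then eased off and let go. The pictures show the button sprung out, the lever still at about 1.2 rad and the foot resting on the pad.

**Not confirmed:**
- I could not measure the foot force on the pad directly.
- My first estimate of when the lever reached its stop was about 8 mm of travel too early, so I pushed on until the force jumped.
- I saw no bystander disturbed in the pictures, but I did not measure each one again.

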